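# Lock the copper tee in its hinged pipe clamp

### The arm

A 6-joint arm with a two-finger parallel gripper is mounted at the origin on the work surface. World frame = base frame: x ahead of the robot, y to its left, z up, the work surface at z = 0. Lengths are in m, angles in rad, forces in N, time in s.
With the tool pointing down it reaches from about 0.25 to 0.725 m from the base axis. Payload 4 kg.
Tool frame: the origin (TCP) lies at the very end of the fingers, on their centre line; the grasp point (between the pads) lies 19 mm behind it; z points along the fingers, y is the line along which they close (so a half turn about z gives the same grasp; the last joint's range is limited). The gripper opens to 85 mm and grips with 20 to 120 N. Pads are 22 mm wide; open, the fingers measure 114 mm over their backs; the gripper's body (76 mm by 85 mm) begins 54 mm behind the grasp point. The pads swing forward as they close: fully open they stand 13 mm farther back than shut.
Start: joints at [1.338, 0.241, 0.005, 1.335, 0, 1.571], TCP at [0.115, 0.487, 0.231] pointing down, gripper open.
Joint ranges: [-2.72, 2.72], [-1.05, 1.87], [-1.09, 1.28], [-1.99, 2.15], [-1.42, 1.44], [-3.14, 3.14]. Speed limits (rad/s): [2.79, 2.79, 3.14, 3.14, 3.14, 3.14].

### API

Orientations are given as a unit quaternion [x, y, z, w].
In Python, from workcell import bot gives the robot as it stands.
- The arm moves only by the tool carry_out, never from a script. Its argument "increments" is one flat list of numbers, 5 for each row, row after row: the finger opening in cm, from 0 to 8.54, then the shift along the tool's x, y, z in cm, then the turn about the tool's z in rad. A call has exactly 5 rows; each row shifts and turns the commanded pose from where the row before left it, along the tool's axes as they then stand; what a row does not reach is not made up. A row lasts 1/8 s, in which the tool goes at most 62.5 mm and 10.7 degrees, less where a joint would pass 70% of its speed; a pose out of reach is approached as far as the arm can. A call with a gripper value outside its range is refused whole. The fingers move at their own pace and stop on an object; the grip force is fixed at half the most. Time passes only in rows, so rows that do not move let the fingers close, or fill a call up. It gives the time, the measured TCP pose, the force, the opening and the grip force at its end, in the units of the state.
- bot.get_obs(): the state, without advancing time (a new reading comes with each control period).
- bot.camera(name): name is "scene" or "top" or "wrist"; returns a dict with "pixels" (400x640x3 uint8, blue, green, red), "range_z" (400x640 float32, m along the optical axis (not along the pixel's ray), 0 where there is no reading), "mtx" (3x3 intrinsics, pixels), "D" ([k1, k2, p1, p2, k3] as OpenCV has them; the pictures are not rectified), "eye" and "attitude" of the camera in the world. Camera axes: x right, y down, z forward; pixel columns grow to the right and rows downward; lengths in m; the calibration is good to about 2 mm. A picture is of the moment at which its call begins.
- bot.job_done(): hands the job in; it is judged then, once.
Trained networks look in a picture, given as the dict that the camera call returned (one of the last four; its "shot" number tells which), for a name from the list of things; names that differ only in an ending like _2 or _b are one class to them, and where a whole thing is asked for, a point or a joint stands for the part that bears it (a point fixed in the world has none). Each returns a list of dicts, best first, with "p" (0 to 1); they miss things now and then, are a little off and sometimes report something else, mostly with a low value. They report only what shows in the picture. A call takes as long as a camera call. They do not tell look-alikes from the thing itself.
- bot.find_in(picture, name): "xyz" ([x, y, z] in m, in the coordinates of the camera as it stood for that picture, good to about 4 mm: the middle of the surface that is visible of it).
- bot.regions_of(picture, name): "mask" (400x640 bool, what is visible of it).
- bot.place_of(picture, name): "xyz" ([x, y, z] in m, in the coordinates of the camera as it stood for that picture, good to about 4 mm: a listed point, or the origin of a listed thing).
The state is a dict: "clock": time; "joint_pos": joint angles; "joint_vel": joint speeds; "tau": joint torques, N m; "eef_pos": TCP position; "tool_rot": TCP orientation; "ft_force": force on the tool from outside, world axes, zero at the start; "ft_torque": the same for the moment, N m; "grip_width": finger opening in m; "grasp_force": force on a finger pad.
Only numpy, scipy, OpenCV 4.12 (cv2) and the standard library are available. Lean on these libraries where they do the work, as an engineer would, in place of code of your own. Each camera call takes 0.05 s, during which the arm holds its last target. There are 200 camera calls.

### The job

Two identical hinged pipe clamps stand open on the birch shelf: one cradles a copper tee with a side branch, the other a plain straight tube. Lock the tee in for storage: swing its clamp's hinged half fully down over the tee, and only then swing that clamp's bolt up into the slot of the half until it stands upright. Leave the tee lying in its cradle.

Things in the scene. Friction and masses are not known exactly. Their poses are not given: they have to be found in the camera images.
- clamp: The tee's clamp, fixed: birch block 150 mm along x (tube direction), y -36 to +62 mm, 30 mm high. Origin on the shelf under the tube's axis, mid-length; z up. Half and bolt both lie in its plane x = -30 mm. Half's hinge: along x at y +34, z 51 mm. Bolt's pivot: along x at y -54, z 18 mm. The like clamp with a plain tube is not part of the job.
- strap (a joint): Hinged half, a steel arch 34 mm wide on a stiff hinge (stays where left; 2 to 5 N move it). Rad: 0 = shut, grows opening up and over to clamp +y; starts 1.5 to 1.9. Shut: arch centred at y 0, z 51 mm, outer radius 27; flat ear, top z 55, reaches y -66, its open slot 12 wide. At 1.57 it stands to z 151 and bulges to y +61. Press home on the ear: straight down on the arch binds.
- bolt (a joint): Swing bolt, 9 mm thick, with a 25 mm wide nut 40 to 56 mm from its pivot, end at 68 mm. Rad: 0 = upright in the slot against a stop, nut above the ear; grows leaning out to clamp -y; starts 0.6 to 0.85. Stiff pivot: stays where left; 1 to 3 N on its end or nut, pushed from outside (-y) along its arc (inwards and up), swing it up; a level push may bind.
- tee: Loose copper tee, 42 mm outside diameter, 0.35 kg: run 150 mm along its x, branch at x +45 mm reaching 62 mm to its +y (the hinge side). Origin at the underside of the run's middle, z up. It already lies in the clamp between cheeks on the block's top: its frame is about the clamp's raised by 30 mm, its top 72 mm above the shelf.
Not all that is in view belongs to the job. What is shaped like the clamp but red is not meant.

How it is judged:
On the way, in this order (a step that is already met when the one before it is completed fails the run):
1. the hinged half is shut over the tee while the bolt still leans out of the way (value of joint strap below 0.17 rad and value of joint bolt above 0.4 rad), for 0.2 s.
2. the bolt stands upright in the slot of the shut half (value of joint each of strap, bolt below 0.17 rad), for 0.2 s.
At the end, for the whole second after the job is handed in: The hinged half is within 10 degrees of fully shut, the swing bolt within 10 degrees of upright in its slot, and the tee lies at rest in the cradle, within 20 mm and 10 degrees of the clamp's own axes and no more than 10 mm above the block (all of step 2 and horizontal distance between tee and clamp below 0.02 m and z of tee in the frame of clamp below 0.04 m and angle between the x axis of tee and the x axis of clamp, either way round below 0.17 rad and linear speed of tee below 0.02 m/s); the robot touches nothing.
It also fails if it takes over 45 s, if anything falls off the work surface, if the arm or the gripper's body presses on something with over 40 N, if the wrist force passes 120 N, or if a joint passes its speed limit or range.

## Working session

There is one attempt and no reset: what is moved stays moved. The work goes in short steps, Python scripts to look and compute and a tool call to move; the robot and the scene stay as the last step left them, time stands still between calls to the robot, and variables do not carry over. Pictures are saved under pics/ and viewed, at most 10 in all, crops included, and the job is handed in when it is done.

Besides the shell and the picture viewer there is one more tool, called after "Request:" as name(argument=value, ...) on one line, values as JSON. carry_out: Moves the arm, as the interface text tells. Its arguments: {"type":"object","properties":{"increments":{"type":"array","items":{"type":"number"}}},"required":["increments"]}

```bash
mkdir -p pics
cat > h.py <<'E'
from workcell import bot
import numpy as np, cv2
from scipy.spatial.transform import Rotation as R
def rot(a):
    a=np.array(a,float); return a if a.shape==(3,3) else R.from_quat(a).as_matrix()
def w(p,x): return rot(p["attitude"])@np.array(x)+np.array(p["eye"])
def cloud(p):
    h,wd=p["range_z"].shape; u,v=np.meshgrid(np.arange(wd),np.arange(h))
    n=cv2.undistortPoints(np.stack([u,v],-1).reshape(-1,1,2).astype(np.float64),p["mtx"],np.array(p["D"])).reshape(h,wd,2)
    z=p["range_z"]; c=np.dstack([n[...,0]*z,n[...,1]*z,z]); return c@rot(p["attitude"]).T+np.array(p["eye"])
E
python3 - <<'E'
from h import *
o=bot.get_obs();print(o["eef_pos"],o["tool_rot"])
for c in ["scene","top"]:
    p=bot.camera(c); cv2.imwrite(f"pics/{c}0.png",p["pixels"]);print(c,p["eye"],p["attitude"])
    np.save(f"{c}_cloud.npy",cloud(p))
    for n in ["clamp","strap","bolt","tee"]:
        for d in bot.place_of(p,n)[:3] if n in("clamp","tee") else bot.find_in(p,n)[:3]: print(n,round(d["p"],2),w(p,d["xyz"]).round(3))
E
```

```text
[0.11521144 0.48588992 0.23040593] [ 1.16145247e-01  9.93231686e-01 -1.04274805e-03 -1.12174782e-04]
scene [ 0.88656602 -0.72473125  0.64327816] [ 0.8476704   0.29307266 -0.14641752 -0.41728313]
clamp 0.94 [ 0.267 -0.22  -0.002]
clamp 0.76 [ 0.51  -0.18  -0.001]
clamp 0.75 [ 0.284 -0.47   0.001]
strap 0.97 [ 0.488 -0.124  0.081]
strap 0.8 [ 0.24  -0.231  0.059]
strap 0.76 [ 0.252 -0.469  0.061]
bolt 0.63 [ 0.478 -0.261  0.054]
bolt 0.55 [ 0.246 -0.514  0.067]
bolt 0.42 [ 0.23  -0.278  0.062]
tee 0.8 [ 0.518 -0.177  0.029]
top [ 0.30025956 -0.11507531  0.95829111] [-0.69736524  0.7138556  -0.05060583  0.03912727]
clamp 0.85 [ 0.509 -0.179  0.003]
clamp 0.81 [ 0.283 -0.474 -0.002]
strap 0.75 [ 0.236 -0.216  0.067]
strap 0.63 [ 0.481 -0.129  0.102]
strap 0.58 [ 0.253 -0.457  0.066]
bolt 0.61 [ 0.473 -0.251  0.059]
bolt 0.49 [ 0.232 -0.267  0.07 ]
tee 0.59 [ 0.514 -0.176  0.028]
```

View pics/scene0.png

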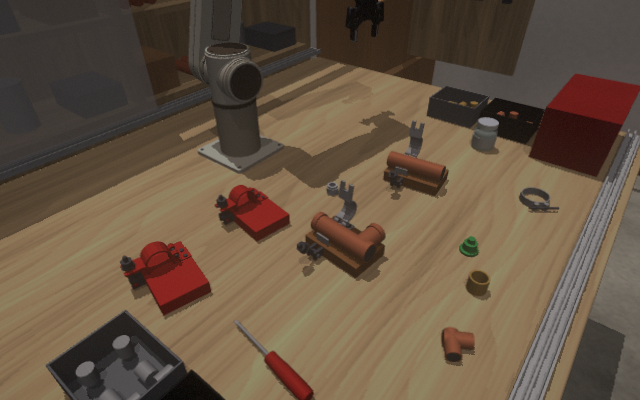

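View pics/top0.png

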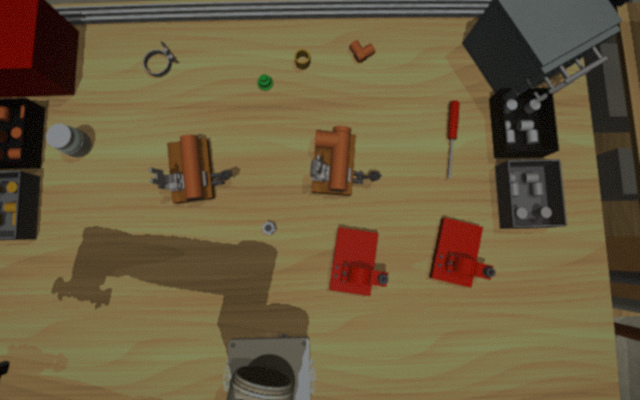

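Run:
```python
from h import *
for c in ["top","scene"]:
    P=np.load(c+"_cloud.npy").reshape(-1,3)
    m=(abs(P[:,0]-.51)<.1)&(abs(P[:,1]+.18)<.13)&(P[:,2]>.01)
    Q=P[m]
    t=Q[(Q[:,2]>.066)&(Q[:,2]<.076)&(abs(Q[:,1]+.18)<.03)]
    t=t[(t[:,0]>.5)]
    for _ in range(4):
        k=np.polyfit(t[:,0],t[:,1],1); r=t[:,1]-np.polyval(k,t[:,0]); t=t[abs(r)<.012]
    yaw=np.arctan(k[0]);print(c,"tee yaw",yaw,"y at .51",np.polyval(k,.51),t[:,2].max(),len(t))
    b=Q[(abs(Q[:,2]-.03)<.004)]
    rect=cv2.minAreaRect(b[:,:2].astype(np.float32)*1000);print("block",rect,len(b))
    cl=np.array([.51,-.179]);cs,sn=np.cos(yaw),np.sin(yaw)
    L=np.c_[(Q[:,:2]-cl)@np.array([[cs,-sn],[sn,cs]]),Q[:,2]]
    print("run x range",np.percentile(L[(L[:,2]>.06)&(abs(L[:,1])<.012),0],[1,99]))
    bl=L[abs(L[:,2]-.03)<.004];print("block local",np.percentile(bl,[2,98],axis=0)[:,:2])
    s=L[L[:,2]>.082];print("strap",len(s),s.min(0),s.max(0))
    n=L[(L[:,1]<-.06)&(L[:,2]>.03)];print("bolt",len(n),n.mean(0),n.min(0),n.max(0))
p=bot.camera("scene")
i=cv2.resize(p["pixels"][150:290,280:480],(800,560),interpolation=cv2.INTER_CUBIC);cv2.imwrite("pics/c1.png",i)
```

```text
top tee yaw -0.01806394821567383 y at .51 -0.1772228914445874 0.07596011435588135 371
block ((508.84246826171875, -179.0861053466797), (128.72418212890625, 150.67103576660156), 84.32015991210938) 852
run x range [-0.07105907  0.07900017]
block local [[-0.07544626 -0.0544685 ]
 [ 0.06291119  0.06656934]]
strap 185 [-0.04441053  0.04594371  0.08202767] [-0.00865737  0.07070454  0.15178464]
bolt 120 [-0.03882132 -0.07720693  0.0591615 ] [-0.04942394 -0.09443538  0.03364435] [-0.02697355 -0.06103167  0.07422812]
scene tee yaw -0.03214140798082409 y at .51 -0.18182423634581876 0.0753992277286919 311
block ((512.5224609375, -181.49688720703125), (132.7781524658203, 154.32492065429688), 83.83235931396484) 763
run x range [-0.06922658  0.07979321]
block local [[-0.07122209 -0.05487177]
 [ 0.07678203  0.06095191]]
strap 275 [-0.04494708  0.04141934  0.08252653] [-0.00856495  0.0678383   0.15036755]
bolt 139 [-0.03236631 -0.08347714  0.05650032] [-0.04740024 -0.0964488   0.03001974] [-0.02280668 -0.06141099  0.07098906]
```

View pics/c1.png

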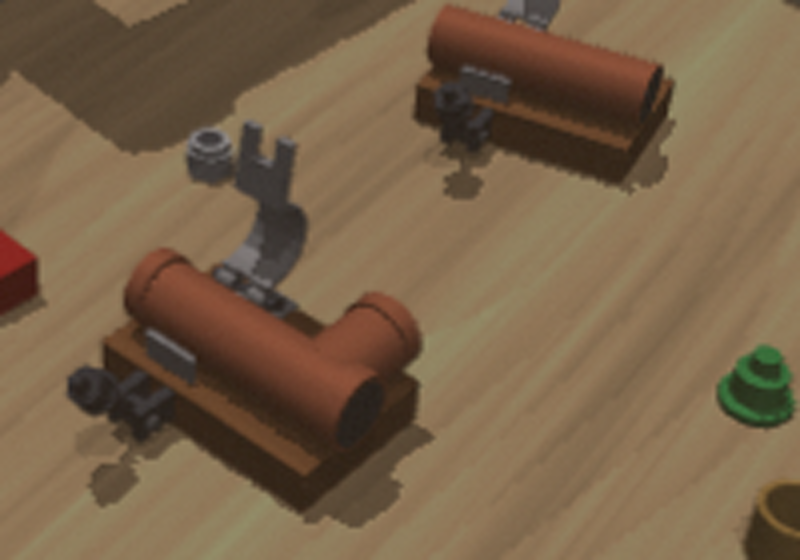

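The scene crop shows the tee clamp with its half standing up (ear fork at about 265,160 in the crop). The bolt leans out to -y (nut at about 95,390), and a stray nut sits behind. The tee clamp is at about (0.51, -0.18), roughly aligned with the world axes. Next I refine its yaw and plan the approach.

```bash
cat >> h.py <<'E'
def rows(pt,yaw,n,turn_n=None):
    """n rows from the present pose to TCP pt with tool x at world yaw, tool down"""
    o=bot.get_obs(); M=rot(o["tool_rot"]); p=np.array(o["eef_pos"])
    a=np.arctan2(M[1,0],M[0,0]); d=-((yaw-a+np.pi)%(2*np.pi)-np.pi); st=(np.array(pt)-p)/n*100
    for i in range(n):
        A=R.from_euler('z',-d*i/n).as_matrix()@M
        print((A.T@st).round(2),round(d/n,3))
E
python3 - <<'E'
from h import *
P=np.load("top_cloud.npy").reshape(-1,3)
b=P[(abs(P[:,2]-.029)<.006)&(abs(P[:,0]-.51)<.1)&(P[:,1]>-.23)&(P[:,1]<-.1)]
xs=[]
for y in np.arange(-.21,-.12,.006):
    s=b[abs(b[:,1]-y)<.003]
    if len(s)>4: xs.append((y,s[:,0].min(),s[:,0].max()))
xs=np.array(xs);print(xs.round(3))
ys=[]
for x in np.arange(.44,.58,.01):
    s=b[abs(b[:,0]-x)<.005]
    if len(s)>4: ys.append((x,s[:,1].min(),s[:,1].max()))
print(np.array(ys).round(3))
rows([.50,-.17,.29],np.pi/2-.05,12)
E
```

```text
[[-0.21   0.463  0.581]
 [-0.204  0.431  0.569]
 [-0.198  0.431  0.517]
 [-0.192  0.432  0.439]
 [-0.186  0.432  0.439]
 [-0.18   0.434  0.439]
 [-0.174  0.434  0.439]
 [-0.168  0.434  0.439]
 [-0.162  0.435  0.544]
 [-0.156  0.437  0.546]
 [-0.15   0.437  0.547]
 [-0.144  0.438  0.546]
 [-0.138  0.437  0.546]
 [-0.132  0.438  0.546]
 [-0.126  0.44   0.546]]
[[ 0.44  -0.205 -0.109]
 [ 0.45  -0.206 -0.109]
 [ 0.46  -0.228 -0.111]
 [ 0.47  -0.229 -0.112]
 [ 0.48  -0.229 -0.146]
 [ 0.49  -0.229 -0.153]
 [ 0.5   -0.213 -0.149]
 [ 0.51  -0.213 -0.137]
 [ 0.52  -0.213 -0.118]
 [ 0.53  -0.213 -0.118]
 [ 0.54  -0.216 -0.118]
 [ 0.55  -0.217 -0.121]
 [ 0.56  -0.217 -0.207]
 [ 0.57  -0.217 -0.207]]
[-4.38 -4.58 -0.49] 0.116
[-4.88 -4.05 -0.49] 0.116
[-5.32 -3.46 -0.49] 0.116
[-5.68 -2.82 -0.49] 0.116
[-5.97 -2.15 -0.49] 0.116
[-6.17 -1.44 -0.49] 0.116
[-6.3  -0.72 -0.49] 0.116
[-6.34  0.01 -0.49] 0.116
[-6.3   0.74 -0.49] 0.116
[-6.17  1.46 -0.49] 0.116
[-5.96  2.17 -0.49] 0.116
[-5.67  2.84 -0.49] 0.116
```

Run:
```python
from h import *
rows([.488,-.07,.25],np.pi/2-.10,15)
```

```text
[-3.27 -3.04 -0.12] 0.096
[-3.55 -2.71 -0.12] 0.096
[-3.79 -2.36 -0.12] 0.096
[-4.   -1.98 -0.12] 0.096
[-4.17 -1.59 -0.12] 0.096
[-4.3  -1.19 -0.12] 0.096
[-4.4  -0.77 -0.12] 0.096
[-4.45 -0.34 -0.12] 0.096
[-4.46  0.08 -0.12] 0.096
[-4.44  0.51 -0.12] 0.096
[-4.37  0.93 -0.12] 0.096
[-4.26  1.35 -0.12] 0.096
[-4.11  1.75 -0.12] 0.096
[-3.92  2.13 -0.12] 0.096
[-3.7   2.5  -0.12] 0.096
```

Request:
carry_out(increments=[0, -3.27, -3.04, -0.12, 0.096, 0, -3.55, -2.71, -0.12, 0.096, 0, -3.79, -2.36, -0.12, 0.096, 0, -4.0, -1.98, -0.12, 0.096, 0, -4.17, -1.59, -0.12, 0.096])

```text
clock: 1.18
eef_pos: [0.2401, 0.2998, 0.2375]
tool_rot: [0.35, 0.937, 0.0, 0.0]
ft_force: [0.6, 0.5, 0.2]
grip_width: 0.0
grasp_force: 0.0
```

Request:
carry_out(increments=[0, -4.3, -1.19, -0.12, 0.096, 0, -4.4, -0.77, -0.12, 0.096, 0, -4.45, -0.34, -0.12, 0.096, 0, -4.46, 0.08, -0.12, 0.096, 0, -4.44, 0.51, -0.12, 0.096])

```text
clock: 1.8
eef_pos: [0.3641, 0.114, 0.2437]
tool_rot: [0.563, 0.826, 0.0, 0.0]
ft_force: [1.4, 0.2, -0.0]
grip_width: -0.0
grasp_force: 0.0
```

Request:
carry_out(increments=[0, -4.37, 0.93, -0.12, 0.096, 0, -4.26, 1.35, -0.12, 0.096, 0, -4.11, 1.75, -0.12, 0.096, 0, -3.92, 2.13, -0.12, 0.096, 0, -3.7, 2.5, -0.12, 0.096])

```text
clock: 2.42
eef_pos: [0.488, -0.0718, 0.2495]
tool_rot: [0.743, 0.669, 0.0, 0.0]
ft_force: [0.8, 1.4, -0.1]
grip_width: 0.0001
grasp_force: 0.0
```

Run:
```python
from h import *
o=bot.get_obs();M=rot(o["tool_rot"]);print(o["clock"],o["eef_pos"],np.arctan2(M[1,0],M[0,0]),M[2],o["grip_width"],o["joint_pos"])
p=bot.camera("wrist");cv2.imwrite("pics/w0.png",p["pixels"]);print(p["eye"])
for n in ["clamp","strap","bolt","tee"]:
    for d in (bot.place_of if n in("clamp","tee") else bot.find_in)(p,n)[:2]: print(n,round(d["p"],2),w(p,d["xyz"]).round(3))
np.save("w.npy",cloud(p))
```

```text
2.425 [ 0.48804246 -0.07181474  0.24948301] 1.465405237349442 [ 1.65872398e-04  5.18453587e-04 -9.99999852e-01] 0.00010455930284196872 [-1.46215065e-01  2.19718957e-01  2.53267773e-02  1.37589289e+00
  1.86893633e-04  1.52997244e+00]
[ 0.49427537 -0.00442397  0.39182475]
clamp 0.95 [ 0.509 -0.179 -0.   ]
clamp 0.7 [ 0.268 -0.217 -0.001]
strap 0.73 [ 0.484 -0.112  0.099]
tee 0.62 [ 0.511 -0.181  0.029]
```

View pics/w0.png

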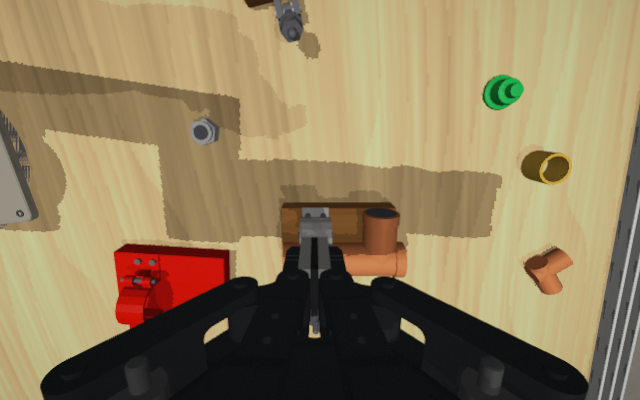

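The wrist view shows the fingers (col ~315) lined up with the standing half (col ~316). The clamp is at (0.509, -0.179), yaw about -0.10. Now I descend behind the half.

Request:
carry_out(increments=[0, 0, 0, 3.7, 0, 0, 0, 0, 3.7, 0, 0, 0, 0, 3.65, 0, 0, -1.5, 0, 0, 0, 0, -1.5, 0, 0, 0])

```text
clock: 3.3
eef_pos: [0.4848, -0.1008, 0.1403]
tool_rot: [0.742, 0.671, 0.0, 0.001]
ft_force: [-0.1, -0.9, 1.0]
grip_width: 0.0001
grasp_force: 0.0
```

Request:
carry_out(increments=[0, -0.8, 0, 0, 0, 0, -0.8, 0, 0, 0, 0, -0.9, 0, 0, 0, 0, -1.1, 0, 0, 0, 0, -1.2, 0, 0.2, 0])

```text
clock: 3.92
eef_pos: [0.4795, -0.1488, 0.137]
tool_rot: [0.742, 0.67, 0.0, 0.0]
ft_force: [1.1, 0.4, 1.5]
grip_width: -0.0002
grasp_force: 0.6
```

Run:
```python
from h import *
p=bot.camera("scene")
i=cv2.resize(p["pixels"][130:280,270:470],(800,600),interpolation=cv2.INTER_CUBIC);cv2.imwrite("pics/c2.png",i)
print(bot.get_obs()["ft_force"])
```

```text
[ 0.1313143  -0.75744914  0.58831074]
```

View pics/c2.png

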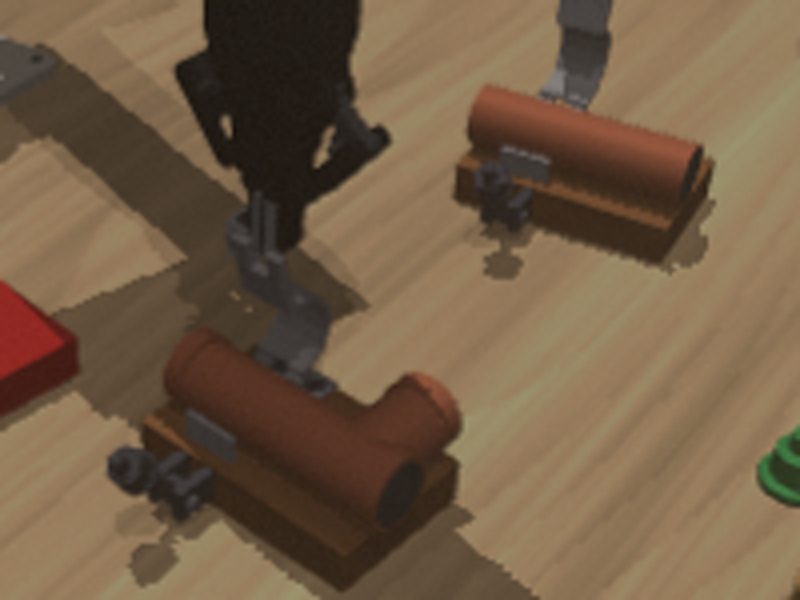

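The crop shows the half being tipped forward by the fingers (ear at about 250,245), with the bolt still leaning out at about 130,465. I carry on along the arc.

Request:
carry_out(increments=[0, -1.15, 0.1, 0.25, 0, 0, -1.1, 0, 0.35, 0, 0, -1.0, 0, 0.6, 0, 0, -0.93, 0, 0.75, 0, 0, -0.8, 0, 0.85, 0])

```text
clock: 4.6
eef_pos: [0.4752, -0.1986, 0.1083]
tool_rot: [0.742, 0.67, -0.0, 0.0]
ft_force: [0.1, 0.4, 0.7]
grip_width: 0.0002
grasp_force: 0.4
```

Request:
carry_out(increments=[0, -0.7, 0, 0.95, 0, 0, -0.4, 0, 0.7, 0, 0, -0.33, 0, 0.7, 0, 0, -0.27, 0, 0.75, 0, 0, -0.2, 0, 0.75, 0])

```text
clock: 5.22
eef_pos: [0.4734, -0.2167, 0.0699]
tool_rot: [0.742, 0.67, -0.0, 0.0]
ft_force: [0.4, 0.5, 0.8]
grip_width: 0.0
grasp_force: 0.3
```

Run:
```python
from h import *
o=bot.get_obs();d=np.array(o["eef_pos"])-[.5085,-.178,0]
print(o["clock"],d[0]*.995-d[1]*.1,d[0]*.1+d[1]*.995,d[2],o["ft_force"])
p=bot.camera("scene")
i=cv2.resize(p["pixels"][130:280,270:470],(800,600),interpolation=cv2.INTER_CUBIC);cv2.imwrite("pics/c3.png",i)
```

```text
5.225 -0.03105842053747214 -0.04201544159909467 0.06986562410380782 [0.4098935  0.54705603 0.77401542]
```

View pics/c3.png

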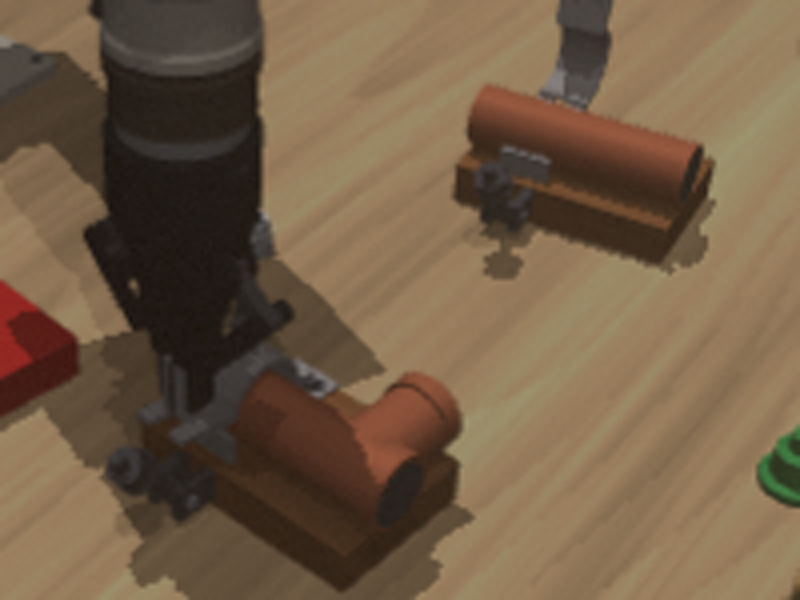

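The half is nearly down over the tee (ear at about 185,415), and the bolt is still out. Pressing home.

Request:
carry_out(increments=[0, -0.1, 0, 0.5, 0, 0, -0.1, 0, 0.45, 0, 0, 0, 0, 0.35, 0, 0, 0, 0, 0.2, 0, 0, 0, 0, 0.1, 0])

```text
clock: 5.9
eef_pos: [0.4732, -0.2187, 0.0549]
tool_rot: [0.742, 0.67, -0.0, 0.0]
ft_force: [-2.5, 1.2, 8.6]
grip_width: 0.0002
grasp_force: 4.6
```

Request:
carry_out(increments=[0, 0, 0, 0.1, 0, 0, 0, 0, 0.1, 0, 0, 0, 0, 0, 0, 0, 0, 0, 0, 0, 0, 0, 0, 0, 0])

```text
clock: 6.52
eef_pos: [0.4733, -0.2187, 0.0548]
tool_rot: [0.742, 0.67, 0.0, 0.001]
ft_force: [-5.1, 1.9, 16.0]
grip_width: -0.0001
grasp_force: 8.0
```

Request:
carry_out(increments=[0, 0, 0, -2, 0, 0, 0, 0, -3, 0, 0, -2, 0, -2, 0, 0, -4, 0, 0, 0, 0, -4, 0, 0, 0])

```text
clock: 7.15
eef_pos: [0.4634, -0.319, 0.123]
tool_rot: [0.742, 0.671, 0.0, 0.001]
ft_force: [0.3, -0.2, -0.7]
grip_width: 0.0001
grasp_force: 0.0
```

Run:
```python
from h import *
o=bot.get_obs();d=np.array(o["eef_pos"])-[.5085,-.178,0]
print(o["clock"],d[0]*.995-d[1]*.1,d[0]*.1+d[1]*.995,d[2],o["ft_force"])
for c in ["top","scene"]:
    p=bot.camera(c);P=cloud(p).reshape(-1,3)-[.5085,-.178,0]
    L=np.c_[P[:,0]*.995-P[:,1]*.1,P[:,0]*.1+P[:,1]*.995,P[:,2]]
    Q=L[(abs(L[:,0]+.03)<.02)&(L[:,1]>-.12)&(L[:,1]<.1)&(L[:,2]>.02)]
    e=Q[(Q[:,1]>-.064)&(Q[:,1]<-.03)&(Q[:,2]<.1)];print(c,"ear",len(e),np.median(e,0) if len(e) else 0)
    b=Q[(Q[:,1]<-.07)&(Q[:,2]<.095)&(Q[:,2]>.03)];print("bolt",len(b),b.min(0) if len(b) else 0,b.max(0) if len(b) else 0)
i=cv2.resize(p["pixels"][130:280,270:470],(800,600),interpolation=cv2.INTER_CUBIC);cv2.imwrite("pics/c4.png",i)
```

```text
7.15 -0.0307930230433021 -0.14478052497985627 0.12303367223222605 [ 0.34402679 -0.21411759 -0.72170167]
top ear 211 [-0.02886704 -0.04647998  0.05475262]
bolt 108 [-0.04117736 -0.09808075  0.03784317] [-0.01872052 -0.07086107  0.07271315]
scene ear 294 [-0.02310555 -0.04629063  0.05201552]
bolt 127 [-0.03909747 -0.10016544  0.03519872] [-0.0170384  -0.07079877  0.07172196]
```

View pics/c4.png

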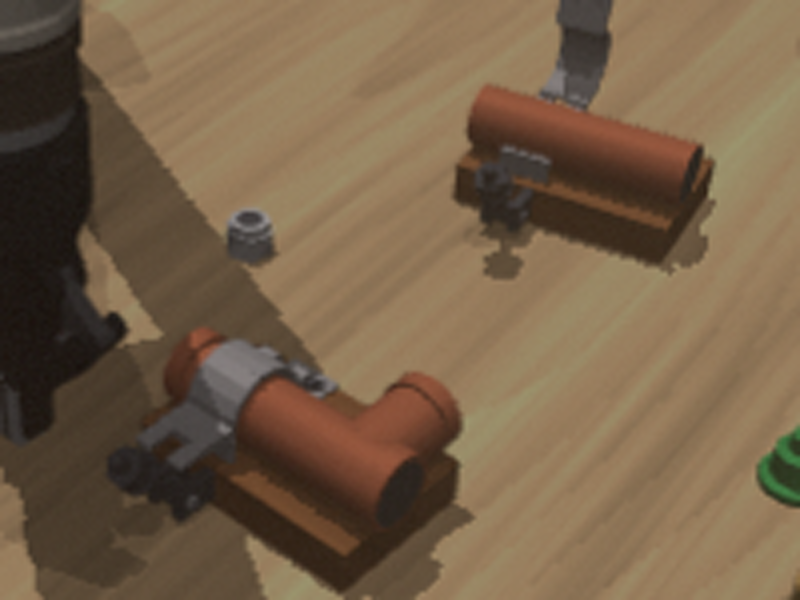

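The crop shows the half shut over the tee, its ear flat (about 185,430, measured top z 0.055 as expected). The bolt is still leaning, with its outer side at y about -0.100. Next I descend outside the bolt and swing it up.

Request:
carry_out(increments=[0, 0, 0, 3, 0, 0, 0, 0, 3, 0, 0, 0, 0, 2.1, 0, 0, 1.5, 0, 0, 0, 0, 1.0, 0, 0, 0])

```text
clock: 7.88
eef_pos: [0.466, -0.2918, 0.042]
tool_rot: [0.742, 0.67, 0.0, 0.0]
ft_force: [0.4, 0.0, 0.1]
grip_width: 0.0003
grasp_force: 0.0
```

Request:
carry_out(increments=[0, 0.8, 0, 0, 0, 0, 0.5, 0, 0.0, 0, 0, 0.5, 0, -0.45, 0, 0, 0.5, 0, -0.4, 0, 0, 0.5, 0, -0.35, 0])

```text
clock: 8.5
eef_pos: [0.4696, -0.2667, 0.0551]
tool_rot: [0.743, 0.67, -0.0, 0.002]
ft_force: [-0.3, -3.5, 3.5]
grip_width: 0.0001
grasp_force: 1.8
```

Request:
carry_out(increments=[0, 0.4, 0, -0.25, 0, 0, 0.4, 0, -0.2, 0, 0, 0.4, 0, -0.2, 0, 0, 0.3, 0, -0.1, 0, 0, 0.2, 0, 0, 0])

```text
clock: 9.12
eef_pos: [0.4696, -0.2498, 0.0604]
tool_rot: [0.742, 0.67, -0.002, 0.001]
ft_force: [0.0, -9.2, -3.7]
grip_width: -0.0002
grasp_force: 4.7
```

Request:
carry_out(increments=[0, 0.1, 0, 0, 0, 0, 0.1, 0, 0, 0, 0, 0, 0, 0, 0, 0, 0, 0, 0, 0, 0, 0, 0, 0, 0])

```text
clock: 9.75
eef_pos: [0.4696, -0.2497, 0.0604]
tool_rot: [0.743, 0.669, -0.003, 0.002]
ft_force: [-1.1, -12.3, -3.4]
grip_width: 0.0002
grasp_force: 5.6
```

Request:
carry_out(increments=[0, -1, 0, 0, 0, 0, -3, 0, 0, 0, 0, -3, 0, 0, 0, 0, -2, 0, -3, 0, 0, 0, 0, -4, 0])

```text
clock: 10.38
eef_pos: [0.4595, -0.3359, 0.1296]
tool_rot: [0.743, 0.669, 0.0, -0.003]
ft_force: [0.9, -0.2, -0.4]
grip_width: -0.0
grasp_force: 0.0
```

Run:
```python
from h import *
for c in ["top","scene"]:
    p=bot.camera(c);P=cloud(p).reshape(-1,3)-[.5085,-.178,0]
    L=np.c_[P[:,0]*.995-P[:,1]*.1,P[:,0]*.1+P[:,1]*.995,P[:,2]]
    Q=L[(abs(L[:,0]+.03)<.02)&(L[:,1]>-.12)&(L[:,1]<.1)&(L[:,2]>.02)]
    e=Q[(Q[:,1]>-.039)&(Q[:,1]<-.03)&(Q[:,2]<.1)];print(c,"ear",len(e),np.median(e,0) if len(e) else 0)
    b=Q[(Q[:,1]<-.035)&(Q[:,2]<.095)&(Q[:,2]>.058)];print("bolt",len(b),b.min(0),b.max(0)); t=b[b[:,2]>.08];print("end",t.mean(0))
    for d in bot.place_of(p,"tee")[:1]: print("tee",w(p,d["xyz"]))
i=cv2.resize(p["pixels"][130:280,270:470],(800,600),interpolation=cv2.INTER_CUBIC);cv2.imwrite("pics/c5.png",i)
```

```text
top ear 61 [-0.03014399 -0.03401786  0.05548013]
bolt 97 [-0.04200201 -0.06431611  0.0586224 ] [-0.01567461 -0.03562498  0.08890282]
end [-0.03094215 -0.05254245  0.08465355]
tee [ 0.51153243 -0.17838641  0.03083442]
scene ear 60 [-0.01847418 -0.03470624  0.04051391]
bolt 125 [-0.03996519 -0.06608088  0.05810168] [-0.01542724 -0.04435525  0.08635458]
end [-0.02757261 -0.05538491  0.08315355]
tee [ 0.5168643  -0.17890078  0.02671564]
```

View pics/c5.png

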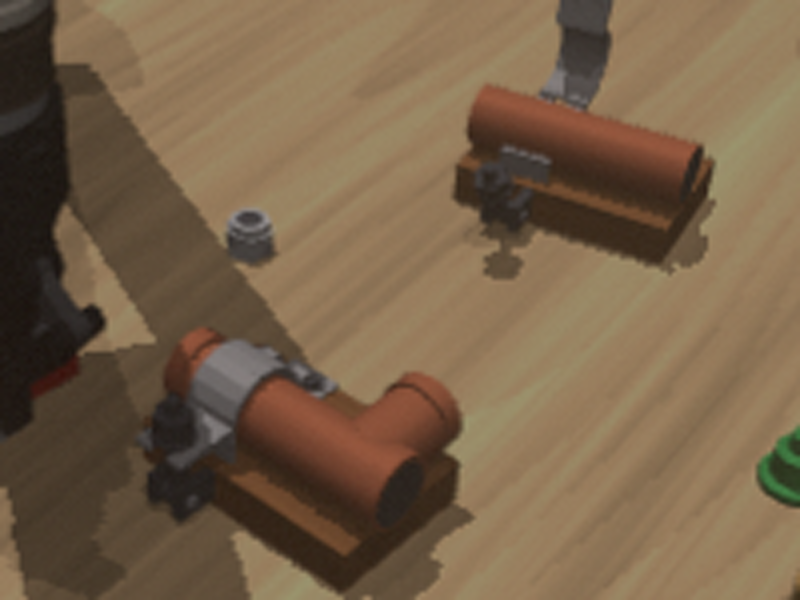

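The bolt stands upright in the slot (nut at about 175,420, end at y about -0.054, z about 0.086). The half is shut, the tee is in its cradle, and the arm is clear.

```bash
python3 -c "
from workcell import bot
print(bot.job_done())"
```

```text
the job is handed in; nothing more can be done
None
```

The job is handed in: the last images showed the half shut over the tee, the bolt upright in its slot, the tee in its cradle and the arm clear; no verdict came back.

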